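# Tip the tray of dead electronics into the recycling bin

## Robot

A 6-joint arm with a two-finger parallel gripper is mounted at the origin on a cart in front of the work surface, level with it; the furniture and walls round the work are solid. World frame = base frame: x ahead of the robot, y to its left, z up, the work surface at z = 0. Lengths are in m, angles in degrees, forces in N, time in s.
With the tool pointing down it reaches from about 0.325 to 0.775 m from the base axis. Payload 5.5 kg.
Tool frame: the origin (TCP) lies at the centre of the arm's flange, where the gripper is bolted on; the fingertips stand 182 mm ahead of it and the grasp point (between the pads) lies 163 mm ahead of it; z points along the fingers, y is the line along which they close (so a half turn about z gives the same grasp; the last joint's range is limited). The gripper opens to 88 mm and grips with 3 to 60 N. Pads are 20 mm wide; open, the fingers measure 115 mm over their backs; the gripper's body (75 mm by 178 mm) begins 61 mm behind the grasp point.
Start: joints at [-66.446, 5.22, 70.514, -0, 104.267, -3.249], TCP at [0.271, -0.536, 0.405] pointing down, gripper open.
Joint ranges: [-164.24, 164.24], [-49.07, 125.15], [9.68, 141.18], [-86.29, 266.29], [3.28, 154.24], [-151.56, 151.56]. Speed limits (degrees/s): [147.25, 147.25, 172.46, 180, 180, 180].

## Interface

Orientations are given as [roll, pitch, yaw] about the fixed x, y, z axes, in that order (R = Rz(yaw) Ry(pitch) Rx(roll)).
In Python, from station import r gives the robot as it stands. The module is installed in compiled form; this text tells all that it offers. Calls block until the motion is done:
- r.reach(position, orientation): joint-space move of the TCP to a pose.
- r.servo_line(position, rotation=None, speed=0.15): straight line of the TCP; rotation=None keeps the orientation; speed is the mean speed in m/s.
- r.move_joints(angles): joint-space move.
- r.let_go() and r.grab(squeeze=None): open the fingers fully, or close them until they stop; squeeze is the grip in N (None keeps the last).
- r.wait(seconds).
- r.inverse_kinematics(position, orientation): joint angles nearest the present ones, or None.
- r.sense(): the state.
- r.snapshot(name): name is "side" or "top" or "wrist"; returns a dict with "frame" (384x512x3 uint8, red, green, blue), "fx", "fy", "cx", "cy" (pixels), "R" (3x3) and "t" (3): a world point X has camera coordinates R X + t. Camera axes: x right, y down, z forward; pixel columns grow to the right and rows downward; lengths in m; the calibration is good to about 2 mm. The wrist camera is an equidistant fisheye: a pixel r from the principal point sees the ray r / f radians off the axis. A picture is of the moment at which its call begins. There is no depth.
A pose or a line that the arm cannot do raises r.IKError and nothing moves.
- r.hand_in(): hands the job in; it is judged then, once.
The state is a dict: "clock": time; "joints": joint angles; "joint_vel": joint speeds; "joint_torque": joint torques, N m; "tcp_pos": TCP position; "orientation": TCP orientation; "contact_force": force on the tool from outside, world axes, zero at the start; "torque": the same for the moment, N m; "opening": finger opening in m; "gripper_force": force on a finger pad.
Only numpy, scipy, OpenCV 4.12 (cv2) and the standard library are available. Lean on these libraries where they do the work, as an engineer would, in place of code of your own. Each camera call takes 0.05 s, during which the arm holds its last target. There are 200 camera calls.

## Task

Slide the loose open bin along the desk until it stands up against the front of the tipping-tray stand, under the tray's open lip. Then swing the tray up by its bar handle so that both dead mice and the memory stick slide out into the bin, and lower the tray back down level. Leave the other things on the desk alone.

Things in the scene. Friction and masses are not known exactly. Their poses are not given: they have to be found in the camera images.
- stand: fixed plywood stand, 190 mm wide (its x), carrying the tipping tray. Origin on the desk directly below the middle of the tray's hinge axis, which runs along the stand's x, 120 mm up; z up. The tray lies to +y of the hinge, the bin belongs at -y. Two side ears (x = +-90 mm, 10 mm thick, 84 to 136 mm high) reach forward to y = -15 mm; the bin passes below them. Rear at y = +180 mm
- stand_front (a point): foot of the stand's front panel, mid-width, at y = +30 mm of the stand: a vertical face 190 mm wide and 80 mm high that the bin stops at; axes as the stand's
- tray (a joint): angle of the grey tipping tray (rad): 0 = level, 1.15 = fully tipped (stop); it grows as the rear (+y) end rises and pours over the open lip at -y. Falls back by its own weight. Tray 160 mm wide (x); floor from y = -20 mm (lip) to +180 mm of the hinge, its top 3 mm below the hinge axis; side and rear walls 5 mm thick, up to 36 mm above the axis
- tray_bar (a point): middle of the tray's round steel handle bar, 12 mm thick, 155 mm long, parallel to the hinge. With the tray level it is 155 mm to +y of the hinge axis and 105 mm above it (225 mm above the desk). Rods at its ends carry it from the tray's rear corners; 60 mm free below it. Axes as the tray's, x along the bar
- bin: loose open-topped bin of brown board, 220 mm (its x) x 190 mm (its y) x 68 mm high, walls and floor 5 mm, 0.35 kg. Origin at the centre of its underside, z up. Starts some 40 to 90 mm short of the stand's front panel. Against the panel its origin is at y = -65 mm of the stand
- dead_mouse_1: black computer mouse, 63x124x41 mm, lying in the tray at the stand's -x side. Origin in the middle of its underside
- dead_mouse_2: black computer mouse, 63x124x41 mm, lying in the tray at the stand's +x side. Origin in the middle of its underside
- dead_stick: red memory stick, 18x58x9 mm, lying in the tray behind the mice, across it. Origin in the middle of its underside
- tester: black portable tester, 109x181x50 mm, on the left (bystander). Origin at its underside
- stapler: stapler, 36x140x43 mm, on the left (bystander). Origin at its underside
- tape_roll: roll of brown tape, 96 mm across, 48 mm high, at the back left (bystander). Origin at its underside
- clear_jar: clear jar with a grey lid, 58 mm across, 98 mm high, at the back left (bystander). Origin at its underside
- pen_pot: dark pot of pens, 79x88x147 mm, at the right (bystander). Origin at its underside
- hole_punch: black two-hole punch, 88x118x52 mm, at the right (bystander). Origin at its underside
Things that resemble listed ones, but are neither listed nor needed, are in the scene too. Leave any orange look-alike of the dead_mouse_2 alone. Leave any yellow look-alike of the dead_mouse_1 alone.

How it is judged:
By the outcome, as a careful person would: the job done as asked, in the order asked, and still so for the second after the job is handed in, with the robot touching nothing.
It also fails if it takes over 58 s, if anything falls off the work surface, if the arm or the gripper's body presses on something with over 40 N, if the wrist force passes 120 N, or if a joint passes its speed limit or range.

## Working session

There is one attempt and no reset: what is moved stays moved. The work goes in short steps, each a Python script; the robot and the scene stay as the last script left them, time stands still between calls to the robot, and variables do not carry over. Pictures are saved under pics/ and viewed, at most 10 in all, crops included, and the job is handed in when it is done.

```bash
mkdir -p pics
cat > h.py <<'E'
import numpy as np, cv2, json
from station import r
def snap(n,f):
    s=r.snapshot(n); cv2.imwrite(f'pics/{f}.png',cv2.cvtColor(s['frame'],cv2.COLOR_RGB2BGR))
    json.dump({k:np.asarray(v).tolist() for k,v in s.items() if k!='frame'},open(f'pics/{f}.json','w')); return s
def ray(f,u,v,z):
    c=json.load(open(f'pics/{f}.json'));R=np.array(c['R']);t=np.array(c['t'])
    d=R.T@np.array([(u-c['cx'])/c['fx'],(v-c['cy'])/c['fy'],1]);o=-R.T@t
    return o+d*(z-o[2])/d[2]
def proj(f,X):
    c=json.load(open(f'pics/{f}.json'));p=np.array(c['R'])@np.array(X)+np.array(c['t'])
    return np.array([c['cx']+c['fx']*p[0]/p[2],c['cy']+c['fy']*p[1]/p[2]])
E
python3 - <<'E'
from h import *
for n in('top','side'):
    s=snap(n,n+'0'); print(n,s['fx'],(-np.array(s['R']).T@np.array(s['t'])).round(3),np.array(s['R']).round(2).tolist())
a=cv2.imread('pics/top0.png');b=cv2.imread('pics/side0.png')
for n,i in(('top',a),('side',b)): cv2.imwrite(f'pics/{n}0b.png',cv2.resize(i,(800,600),interpolation=cv2.INTER_CUBIC))
print(r.sense()['clock'],r.sense()['opening'])
E
```

```text
top 367.8920402356692 [ 0.358 -0.01   1.686] [[-0.02, -1.0, -0.01], [-0.99, 0.03, -0.13], [0.13, 0.0, -0.99]]
side 445.87728545973795 [ 1.265 -0.207  1.551] [[0.3, 0.95, -0.01], [0.84, -0.27, -0.46], [-0.44, 0.14, -0.89]]
0.1 0.08788562691506926
```

View pics/top0b.png

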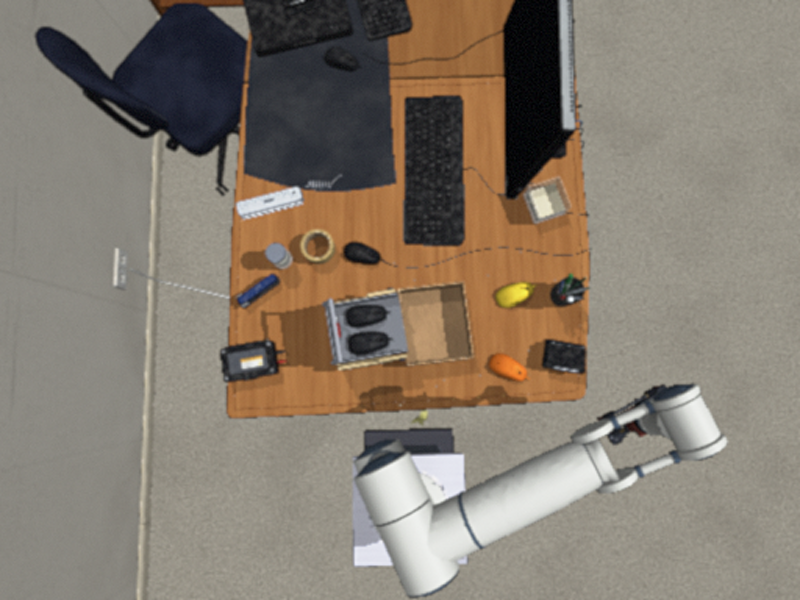

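View pics/side0b.png

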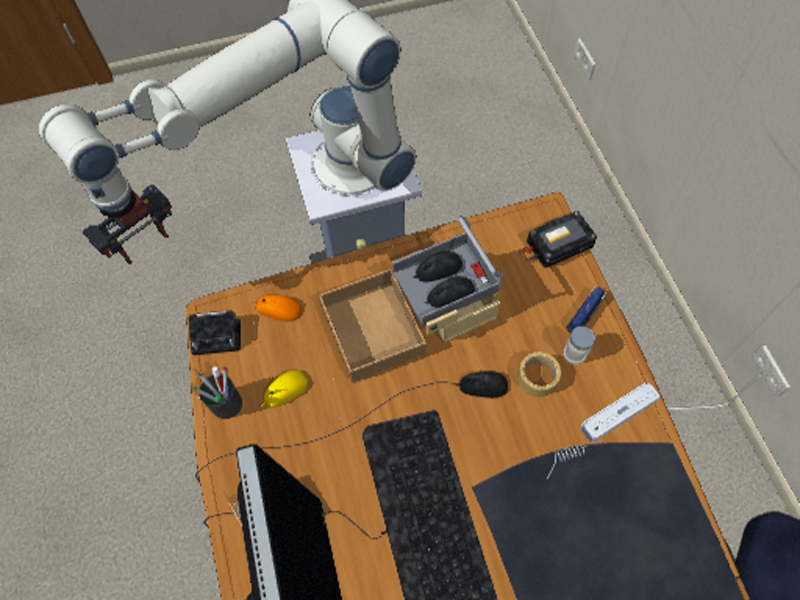

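The top view shows the tray with both black mice at about (367,328) and the bin to its right at (436,322). The orange mouse (508,366), the yellow mouse (513,294) and the black desk mouse (361,253) are look-alikes outside the tray. Next, a close crop of the tray and bin in both views.

Run:
```python
import cv2
a=cv2.imread('pics/top0.png')[170:245,195:315];b=cv2.imread('pics/side0.png')[130:250,195:330]
a=cv2.resize(a,None,fx=6.6,fy=6.6,interpolation=cv2.INTER_CUBIC);cv2.imwrite('pics/ta.png',a)
b=cv2.resize(b,None,fx=5,fy=5,interpolation=cv2.INTER_CUBIC);cv2.imwrite('pics/sb.png',b)
```

```text
(no output)
```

View pics/ta.png

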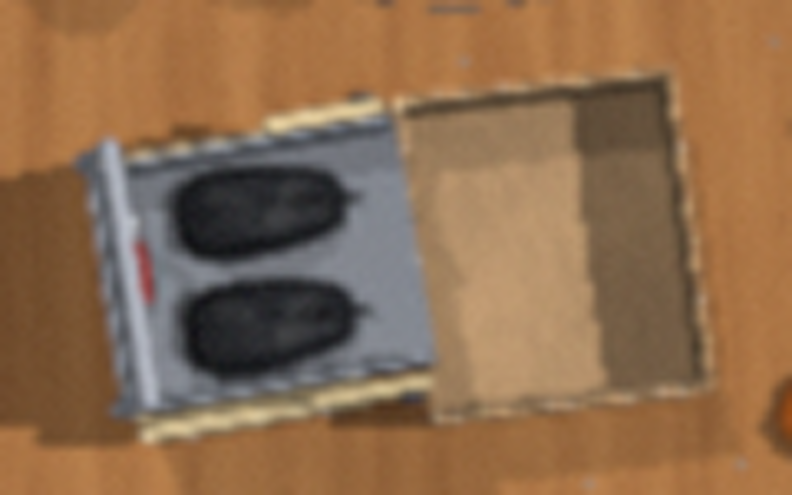

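View pics/sb.png

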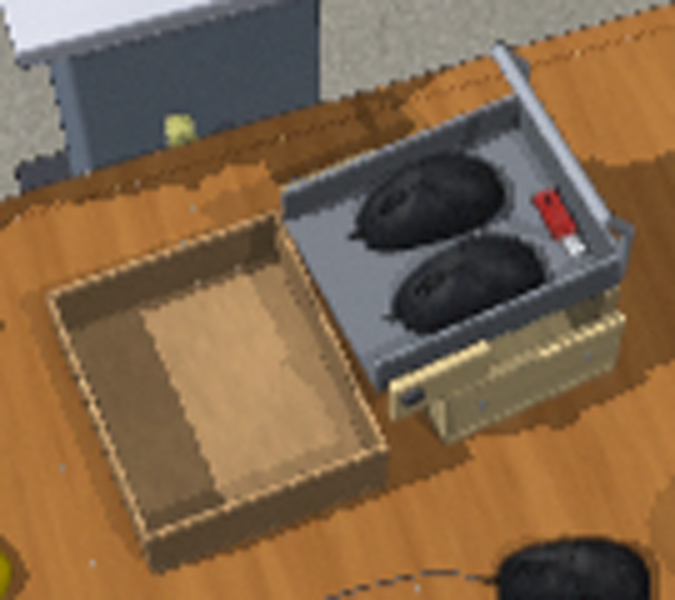

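The crops show black mice side by side in the tray with the red stick behind them, so the choice is right. The bar runs (108,145)–(150,405) in the top crop, and the bin corners are clear in both. I'll fit the poses from these points.

```bash
cat > fit.py <<'E'
from h import *
from scipy.optimize import least_squares
T=lambda x,y:('top0',195+x/6.6-.4,170+y/6.6-.4); S=lambda x,y:('side0',195+x/5-.4,130+y/5-.4)
def fit(L,g):
    def res(p):
        c,s=np.cos(p[2]),np.sin(p[2]); return np.concatenate([proj(o[0],[p[0]+c*q[0]-s*q[1],p[1]+s*q[0]+c*q[1],q[2]])-o[1:] for q,o in L])
    f=least_squares(res,g,loss='soft_l1'); print(f.x[:2].round(4),np.degrees(f.x[2]).round(2)); print(f.fun.reshape(-1,2).round(1).tolist()); return f.x
g=[.45,.1,.15]
st=fit([((.0775,.155,.231),T(108,145)),((-.0775,.155,.231),T(150,405)),((.0775,.155,.231),S(612,220)),((-.0775,.155,.231),S(500,50)),
 ((.095,-.015,.136),S(392,385)),((.095,-.015,.136),T(380,98)),((-.08,-.02,.156),S(283,190)),((.08,-.02,.156),S(375,370))],g)
b=fit([((.11,-.095,.068),T(668,78)),((-.11,-.095,.068),T(710,387)),((-.11,.095,.068),T(432,420)),((.11,.095,.068),T(400,105)),
 ((-.11,-.095,.068),S(50,293)),((.11,-.095,.068),S(148,540)),((.11,.095,.068),S(383,452)),((-.11,.095,.068),S(275,215))],g)
c,s=np.cos(st[2]),np.sin(st[2]); d=b[:2]-st[:2]; print('bin in stand',[c*d[0]+s*d[1],-s*d[0]+c*d[1]])
E
python3 fit.py
```

```text
[0.516  0.0223] 7.97
[[-0.2, 0.1], [-0.8, -0.9], [-1.4, -0.8], [0.2, -0.4], [0.0, 1.8], [0.4, -0.1], [-0.4, 0.2], [0.3, -0.6]]
[ 0.5213 -0.0891] 4.79
[[0.7, -1.6], [0.5, 0.8], [-0.5, 0.5], [-1.0, -1.1], [-1.0, 0.1], [-0.9, 0.5], [1.0, -0.4], [0.6, -0.9]]
bin in stand [np.float64(-0.010212539011580174), np.float64(-0.11106791617088481)]
```

```bash
cat >> h.py <<'E'
S0=np.array([.516,.0223]);YAW=7.97
def W(x,y,z): 
    a=np.radians(YAW);return [S0[0]+np.cos(a)*x-np.sin(a)*y,S0[1]+np.sin(a)*x+np.cos(a)*y,z]
E
python3 - <<'E'
from h import *
k=.64
for n,p in dict(yl=(495,297),yb=(510,308),yt=(530,283),ol=(488,362),ot=(505,353)).items(): print(n,ray('top0',p[0]*k,p[1]*k,.02).round(3))
for yaw in(YAW+90,YAW-90):
    for p in((-.015,-.255,.3),(-.015,-.255,.180),(-.015,-.16,.18)): print(yaw,W(*p),r.inverse_kinematics(W(*p),[180,0,yaw]))
for yaw in (YAW,YAW+180):
    for th in(0,.4,.8,1.15):
        a=th+np.arctan2(.105,.155);R=np.hypot(.105,.155);print(yaw,th,r.inverse_kinematics(W(0,R*np.cos(a),.12+R*np.sin(a)+.163),[180,0,yaw]))
E
```

```text
yl [ 0.597 -0.27   0.02 ]
yb [ 0.564 -0.312  0.02 ]
yt [ 0.636 -0.374  0.02 ]
ol [ 0.408 -0.241  0.02 ]
ot [ 0.433 -0.291  0.02 ]
97.97 [np.float64(0.5365018055253697), np.float64(-0.23231672366559103), 0.3] [-26.74757684   3.10753308  83.31970061   0.          93.57276631
 -34.71757684]
97.97 [np.float64(0.5365018055253697), np.float64(-0.23231672366559103), 0.18] [-26.74757684   7.09380502  91.53580539   0.          81.37038958
 -34.71757684]
97.97 [np.float64(0.523329620543369), np.float64(-0.1382343472989199), 0.18] [-18.39774781   0.54246032  98.3895899    0.          81.06794977
 -26.36774781]
-82.03 [np.float64(0.5365018055253697), np.float64(-0.23231672366559103), 0.3] [-2.67475768e+01  3.10753308e+00  8.33197006e+01 -2.54444375e-14
  9.35727663e+01  1.45282423e+02]
-82.03 [np.float64(0.5365018055253697), np.float64(-0.23231672366559103), 0.18] [-2.67475768e+01  7.09380502e+00  9.15358054e+01 -2.54444375e-14
  8.13703896e+01  1.45282423e+02]
-82.03 [np.float64(0.523329620543369), np.float64(-0.1382343472989199), 0.18] None
7.97 0 [ 1.58564232e+01 -6.53830722e+00  8.38673928e+01 -2.54444375e-14
  1.02670914e+02  9.78864232e+01]
7.97 0.4 [ 1.00189279e+01 -7.00796768e+00  7.90110050e+01 -2.54444375e-14
  1.07996963e+02  9.20489279e+01]
7.97 0.8 [ 2.30908178e+00 -6.67595348e+00  7.59097033e+01 -2.54444375e-14
  1.10766250e+02  8.43390818e+01]
7.97 1.15 [-4.83536019e+00 -5.73047767e+00  7.50300196e+01 -2.54444375e-14
  1.10700458e+02  7.71946398e+01]
187.97 0 [ 15.85642318  -6.53830722  83.86739278   0.         102.67091444
 -82.11357682]
187.97 0.4 [ 10.01892786  -7.00796768  79.01100503   0.         107.99696266
 -87.95107214]
187.97 0.8 [  2.30908178  -6.67595348  75.90970325   0.         110.76625023
 -95.66091822]
187.97 1.15 [  -4.83536019   -5.73047767   75.03001961    0.          110.70045806
 -102.80536019]
```

Run:
```python
from h import *
o=[180,0,YAW+90]; n=np.array(W(0,1,0))[:2]-S0
F=lambda: -(np.array(r.sense()['contact_force'])[:2]@n)
x=-.013
r.reach(W(x,-.237,.32),o); r.servo_line(W(x,-.237,.197),speed=.12); print('down',r.sense()['contact_force'],r.sense()['clock'])
r.servo_line(W(x,-.195,.197),speed=.06); f0=F();print(f0)
y=-.195
while y>-1 and y<-.150:
    y+=.004; r.servo_line(W(x,y,.197),speed=.05); f=F(); print(round(y,3),round(f,1))
    if f>9: break
print(r.sense()['clock']); snap('top','top1'); snap('side','side1')
a=cv2.imread('pics/top1.png')[150:260,180:330];a=cv2.resize(a,(780,572),interpolation=cv2.INTER_CUBIC);cv2.imwrite('pics/ta1.png',a)
```

```text
down [-0.11623091  0.00306572  0.83948668] 2.8417
-0.04332588825991774
-0.191 -0.0
-0.187 0.0
-0.183 -0.1
-0.179 0.1
-0.175 0.8
-0.171 5.3
-0.167 18.6
5.4417
```

View pics/ta1.png

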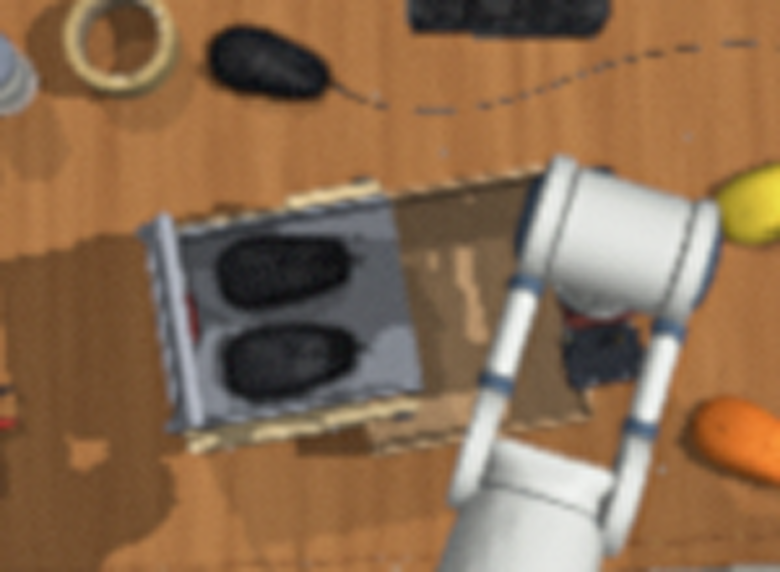

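The bin has slid in under the lip and the force rose at the expected position (about -0.170), so it stands against the panel. Next I back off, go over the bar and refine the bar position with a top and side look.

Run:
```python
from h import *
x=-.013
r.servo_line(W(x,-.185,.197),speed=.06); r.servo_line(W(x,-.195,.40),speed=.2)
r.reach(W(0,.05,.50),[180,0,YAW]); r.reach(W(0,.155,.47),[180,0,YAW])
snap('side','side2'); s=snap('wrist','w2')
b=cv2.imread('pics/side2.png')[120:260,190:340];b=cv2.resize(b,None,fx=4,fy=4,interpolation=cv2.INTER_CUBIC)
w=cv2.imread('pics/w2.png');w=cv2.resize(w,None,fx=1.45,fy=1.45)[:,:]
print(b.shape,w.shape);cv2.imwrite('pics/sb2.png',b);cv2.imwrite('pics/w2b.png',w);print(r.sense()['clock'])
```

```text
(560, 600, 3) (557, 742, 3)
9.5333
```

View pics/sb2.png

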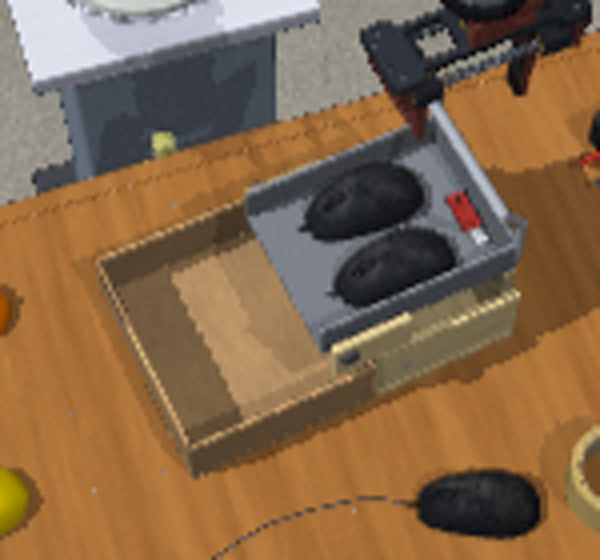

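View pics/w2b.png

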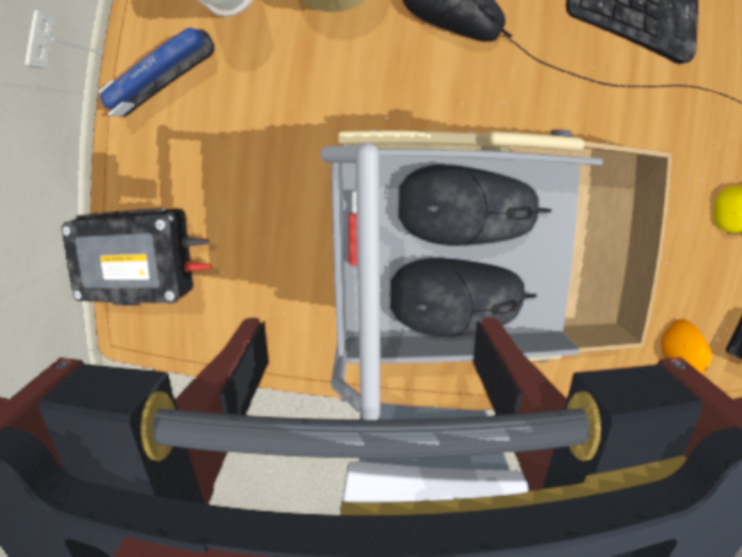

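The bin is flush and square with the stand. In the wrist view the bar (370, 150–415) runs midway between the fingers at 250 and 490, so I descend and grab.

```bash
cat >> h.py <<'E'
def arc(th,dr=0):
    a=th+np.arctan2(.105,.155);R=np.hypot(.105,.155)+dr;return W(0,R*np.cos(a),.12+R*np.sin(a)+.163)
E
python3 - <<'E'
from h import *
r.servo_line(arc(0),speed=.12); print(r.sense()['contact_force']); r.grab(30); s=r.sense(); print(s['opening'],s['gripper_force'],s['contact_force'],s['clock'])
if .008<s['opening']<.016:
    for th in np.linspace(0,1.11,12)[1:]:
        r.servo_line(arc(th),speed=.07); s=r.sense(); print(round(th,2),np.round(s['contact_force'],1),round(s['opening'],4),round(s['clock'],1))
r.wait(.4)
snap('side','side3')
b=cv2.imread('pics/side3.png')[110:260,170:340];b=cv2.resize(b,None,fx=4,fy=4,interpolation=cv2.INTER_CUBIC);cv2.imwrite('pics/sb3.png',b)
E
```

```text
[-0.05632164 -0.09351528  0.71430098]
0.011508043506409854 29.99784529209137 [0.03348538 3.00534423 0.00908802] 11.5333
0.1 [-0.8  7.1  1. ] 0.011 11.9
0.2 [-0.2  6.4  2.7] 0.0108 12.4
0.3 [-0.   8.6  4.7] 0.0113 12.8
0.4 [0.3 7.6 6.8] 0.0111 13.2
0.5 [0.4 8.  8.6] 0.0112 13.6
0.61 [0.4 6.9 8.7] 0.0115 14.0
0.71 [1.3 5.2 7.1] 0.0112 14.4
0.81 [3.6 4.3 5.3] 0.0112 14.9
0.91 [3.8 3.1 5.1] 0.0112 15.3
1.01 [5.8 2.5 2.7] 0.0111 15.7
1.11 [5.1 2.6 3. ] 0.0111 16.1
```

View pics/sb3.png

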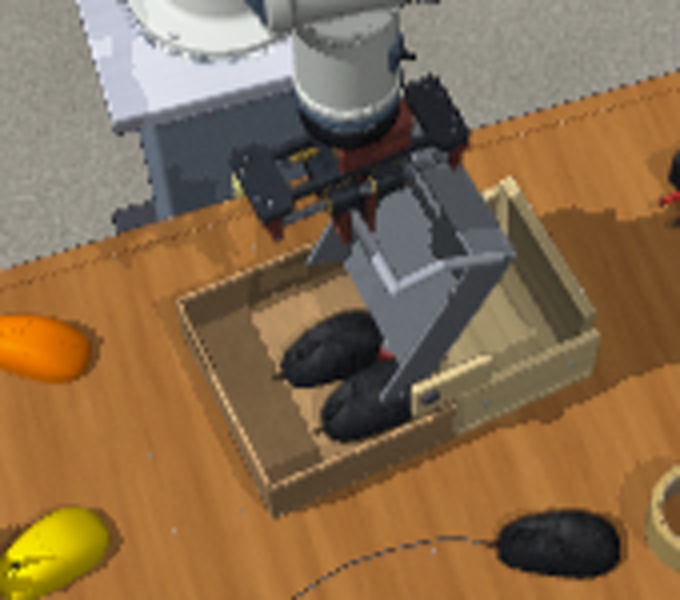

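Both mice lie in the bin and a bit of the red stick shows behind them at (385,355). I lower the tray, release it and look.

Run:
```python
from h import *
for th in np.linspace(1.11,0,12)[1:]: r.servo_line(arc(th),speed=.07)
s=r.sense(); print(np.round(s['contact_force'],1),s['opening'],s['clock'])
r.wait(.3); r.let_go(); r.wait(.2); p=arc(0); r.servo_line(p[:2]+[.50],speed=.15)
r.reach(W(-.02,-.20,.55),[180,0,YAW]) if 0 else r.move_joints([-66.4,5.2,70.5,0,104.3,90])
snap('side','side4');snap('top','top4'); print(r.sense()['clock'],r.sense()['contact_force'])
b=cv2.imread('pics/side4.png')[120:260,190:340];b=cv2.resize(b,None,fx=4,fy=4,interpolation=cv2.INTER_CUBIC)
a=cv2.imread('pics/top4.png')[160:250,195:315];a=cv2.resize(a,None,fx=4,fy=4,interpolation=cv2.INTER_CUBIC)
cv2.imwrite('pics/sb4.png',b[30:530]);cv2.imwrite('pics/ta4.png',a)
```

```text
[ 5.2  1.5 -2. ] 0.011212667107072284 21.15
26.5417 [0.51730959 0.9032078  0.03427804]
```

View pics/sb4.png

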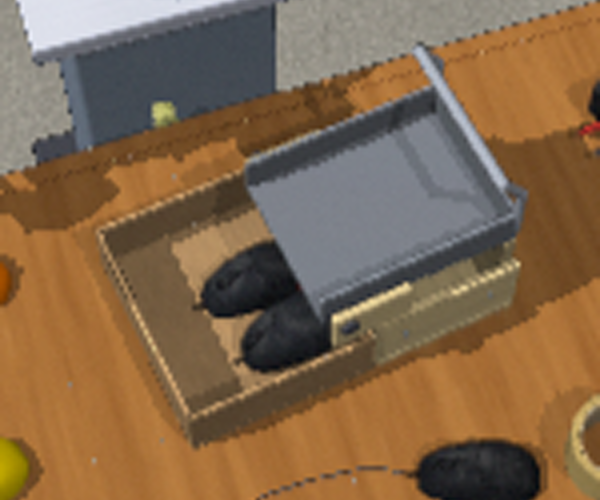

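The tray is empty and level, the bin is still flush, and both mice are in it. The stick was seen in the bin behind them and is now hidden under the lip.

```bash
python3 -c "
from station import r
print(r.hand_in())"
```

```text
the job is handed in; nothing more can be done
None
```

The job is handed in after about 27 s: the bin stands flush against the stand, both mice are in it, and the tray is empty and back level. The red stick showed in the bin while the tray was tipped, but the lip now hides it, so I couldn't see it at the end.

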